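# Set out the stain-treating kit on the drip tile

### The arm

A 6-joint arm with a two-finger parallel gripper is mounted at the origin on a cart in front of the work surface, level with it; the furniture and walls round the work are solid. World frame = base frame: x ahead of the robot, y to its left, z up, the work surface at z = 0. Lengths are in m, angles in rad, forces in N, time in s.
With the tool pointing down it reaches from about 0.15 to 0.775 m from the base axis. Payload 6.1 kg.
Tool frame: the origin (TCP) lies between the finger pads; the fingertips stand 19 mm ahead of it and the grasp point (between the pads) is the TCP (arm.tcp_to_tips is the distance from the TCP to the fingertips, in m); z points along the fingers, y is the line along which they close (so a half turn about z gives the same grasp; the last joint's range is limited). The gripper opens to 85 mm and grips with 20 to 120 N. Pads are 22 mm wide; open, the fingers measure 114 mm over their backs; the gripper's body (76 mm by 85 mm) begins 54 mm behind the grasp point. The pads swing forward as they close: fully open they stand 13 mm farther back than shut.
Start: joints at [1.247, 0.126, -0.04, 1.405, 0, 1.571], TCP at [0.167, 0.498, 0.25] pointing down, gripper open.
Joint ranges: [-2.72, 2.72], [-0.95, 1.95], [-1.27, 1.35], [-1.78, 2.02], [-1.46, 1.47], [-3.14, 3.14]. Speed limits (rad/s): [2.39, 2.39, 3.01, 3.14, 3.14, 3.14].

### API

Orientations are given as a rotation vector (axis times angle).
In Python, from cell import arm, vision gives the robot as it stands. The module is installed in compiled form; this text tells all that it offers.
- The arm moves only by the shell command python3 -m pendant 'ROWS'. ROWS is one flat JSON list of numbers that holds 1 to 12 rows one after another, with no inner brackets; each row has 7 numbers: a rotation vector rx, ry, rz in parts of the range, where 1.0 means 4 rad, then dx, dy, dz in shares of the most that a row can go, 1 being 50 mm, then the opening from 0.0 (shut) to 1.0 (fully open); each row shifts and turns the commanded pose from where the row before left it, along the tool's axes as they then stand; what a row does not reach is not made up. A row lasts 1/10 s, in which the tool goes at most 0.05 m and 0.15 rad, less where a joint would pass 70% of its speed; a pose out of reach is approached as far as the arm can. The fingers move at their own pace and stop on an object; the grip force is fixed at half the most. Time passes only in rows, so rows that do not move let the fingers close. It prints the time, the measured TCP pose, the force, the opening and the grip force at its end. Shift and turn numbers lie between -1 and 1, and a call with a number outside is refused. Input that does not fit is refused with a message, and nothing moves.
- arm.observe(): the state, without advancing time (a new reading comes with each control period).
- vision.get_image(name): name is "scene" or "top" or "wrist"; returns (picture, depth): 384x512x3 uint8, red, green, blue; 384x512 float32, m along the optical axis (not along the pixel's ray), 0 where there is no reading.
- vision.camera_params(name): a dict with "fovy" (degrees; the focal length in pixels is half the picture's height over the tangent of half this angle, whatever the lens; pixels are square), "cx", "cy" (the principal point, pixels), "view" (4x4, takes a point from world to camera coordinates); the wrist camera has in their place "tool_from_camera" (4x4, takes a point from camera to tool coordinates, whose origin is the TCP and whose axes are the flange's). Camera axes: x right, y up, looking along -z (the intrinsics and any distortion apply to the point x, -y, -z); pixel columns grow to the right and rows downward; lengths in m; the calibration is good to about 2 mm. A picture is of the moment at which its call begins: read the wrist's pose just before it. camera_params takes no time and is no camera call.
- arm.close_job(): hands the job in; it is judged then, once.
The state is a dict: "time_s": time; "joint_positions": joint angles; "dq": joint speeds; "effort": joint torques, N m; "ee_pos": TCP position; "tool_rot": TCP orientation; "force": force on the tool from outside, world axes, zero at the start; "ft_torque": the same for the moment, N m; "grip_width": opening from 0.0 (shut) to 1.0 (fully open); "grasp_force": force on a finger pad.
Only numpy, scipy, OpenCV 4.12 (cv2) and the standard library are available. Lean on these libraries where they do the work, as an engineer would, in place of code of your own. Each camera call takes 0.05 s, during which the arm holds its last target. There are 200 camera calls.

### The job

Set out the stain-treating kit round the wide flat pot, which stands on one end of the brown tile: stand the small white jar upright on the centre of the pot's lid, lay the purple nail brush, bristles down, on the free end of the tile, along its end edge and square to the tile, and lay the piece of soap flat on the tile between brush and pot, midway between the tile's front and back edges. Stand the small measuring cup upright on the counter squarely in front of the pot (the robot's side), close to the tile's front edge with a gap of at most 3 cm. Leave the pot and the other things on the counter where they are.

Things in the scene. Friction and masses are not known exactly. Their poses are not given: they have to be found in the camera images.
- drip_tile: brown rectangular tile, flat on the counter and fixed to it, 98 x 185 x 9 mm. Origin: centre of its underside; its top is 9 mm higher. Axes: x across the tile (98 mm, toward the back, away from the robot), y along it (185 mm, toward the robot's left), z up; it is turned 0.2 to 0.7 rad to the left from the robot's axes, so its front edge faces the robot.
- flat_pot: wide flat round beige pot with a closed lid, standing loose on the left end of the tile (its centre 45 mm to the left (+y) of the tile's centre, so the tile's right half is free), diameter 90 mm, 32 mm high, 0.4 kg. Origin: centre of its underside; the flat lid is 32 mm above it. z up.
- brush: purple oval nail brush lying bristles down, 30 (x) x 86 (y, its length) x 22 mm high, about 0.07 kg. Origin: centre of its underside. Grip it across its 30 mm width.
- soap: small off-white rounded end of a soap bar, 22 (x) x 34 (y) x 16 mm high, about 0.03 kg. Origin: centre of its underside. Grip it across its 22 mm width.
- cup: small open translucent plastic measuring cup standing upright, diameter 58 mm at the rim tapering to 47 mm at the foot, 58 mm high, wall about 3 mm, about 0.06 kg. Origin: centre of its underside, z up along its axis. Grip it across the outside.
- white_jar: small plain white round plastic jar with rounded shoulders, diameter 53 mm, 68 mm high, about 0.09 kg. Origin: centre of its underside, z up along its axis.
- soap_dish: bystander: pale oval soap dish with a bluish bar in it, 88 x 123 x 27 mm, left of the work. Origin: centre of its underside.
- stain_gel: bystander: pale tube lying flat, 48 x 156 x 33 mm, left of the work. Origin: centre of its underside.
Mind the look-alikes: they are no part of the job. Of the things that look like the soap, the smaller one is meant.

How it is judged:
By the outcome, as a careful person would: the job done as asked, in the order asked, and still so for the second after the job is handed in, with the robot touching nothing.
It also fails if it takes over 99 s, if anything falls off the work surface, if the arm or the gripper's body presses on something with over 40 N, if the wrist force passes 120 N, or if a joint passes its speed limit or range.

## Working session

There is one attempt and no reset: what is moved stays moved. The work goes in short steps, Python scripts to look and compute and a shell command to move; the robot and the scene stay as the last step left them, time stands still between calls to the robot, and variables do not carry over. Pictures are saved under pics/ and viewed, at most 14 in all, crops included, and the job is handed in when it is done.

```bash
mkdir -p pics; ls; cat > h.py <<'E'
import numpy as np, cv2
from cell import arm, vision
from scipy.spatial.transform import Rotation as R
def cam(n):
    p=vision.camera_params(n); f=192/np.tan(np.radians(p['fovy'])/2); return p,f
def grab(n):
    o=arm.observe(); im,d=vision.get_image(n); p,f=cam(n)
    if n=='wrist':
        T=np.eye(4); T[:3,:3]=R.from_rotvec(o['tool_rot']).as_matrix(); T[:3,3]=o['ee_pos']; W=T@np.array(p['tool_from_camera'])
    else: W=np.linalg.inv(np.array(p['view']))
    return im,d,W,f,p
def rays(px,W,f,p):
    px=np.atleast_2d(px).astype(float)
    v=np.c_[(px[:,0]-p['cx'])/f,-(px[:,1]-p['cy'])/f,-np.ones(len(px))]
    return v@W[:3,:3].T, W[:3,3]
def onplane(px,z,W,f,p):
    v,o=rays(px,W,f,p); return o+v*((z-o[2])/v[:,2])[:,None]
E
python3 - <<'E'
from h import *
for n in('scene','top','wrist'):
    im,d,W,f,p=grab(n); cv2.imwrite(f'pics/{n}0.png',im[...,::-1]); np.savez(f'pics/{n}0.npz',im=im,d=d,W=W)
    print(n,f,{k:v for k,v in p.items()},d.min(),d.max()); print(np.round(W,3))
print(arm.observe())
E
```

```text
pics
scene 446.29914498032434 {'fovy': 46.555206880731916, 'cx': 258.7061216714633, 'cy': 186.94201178128992, 'view': array([[ 0.86322941, -0.50468962,  0.01110697, -0.2339573 ],
       [ 0.38995388,  0.68063306,  0.62022142, -0.44180145],
       [-0.32057909, -0.53106216,  0.78434816, -0.73740768],
       [ 0.        ,  0.        ,  0.        ,  1.        ]])} 0.0 1.8850981
[[ 0.863  0.39  -0.321  0.138]
 [-0.505  0.681 -0.531 -0.209]
 [ 0.011  0.62   0.784  0.855]
 [ 0.     0.     0.     1.   ]]
top 352.6181470701856 {'fovy': 57.13643841951653, 'cx': 251.8460307461206, 'cy': 192.65712422962682, 'view': array([[-0.0199291 , -0.99950922,  0.02416934,  0.3370484 ],
       [ 0.98375497, -0.01528983,  0.17886415, -0.47504178],
       [-0.17840682,  0.02734131,  0.98357687, -0.82809277],
       [ 0.        ,  0.        ,  0.        ,  1.        ]])} 0.0 1.7526325
[[-0.02   0.984 -0.178  0.326]
 [-1.    -0.015  0.027  0.352]
 [ 0.024  0.179  0.984  0.891]
 [ 0.     0.     0.     1.   ]]
wrist 309.92448001091043 {'fovy': 63.55690650297444, 'cx': 259.40338826183546, 'cy': 195.5189189415095,
[... 482 characters left out ...]
     0.     1.   ]]
{'time_s': 0.15, 'joint_positions': array([ 1.24699445e+00,  1.26251597e-01, -4.03570939e-02,  1.40541277e+00,
       -4.15015841e-06,  1.57080852e+00]), 'dq': array([-0.00064326, -0.00157672,  0.00334695,  0.0009339 , -0.00080011,
        0.00096551]), 'effort': array([-1.14077495e-03, -4.36276174e+01,  3.53151190e+01,  1.35892557e-02,
        1.68385498e-05,  2.37452831e-06]), 'ee_pos': array([0.16694927, 0.49744049, 0.24971068]), 'tool_rot': array([-5.06395318e-01, -3.10031443e+00,  1.90019925e-03]), 'force': array([-0.54350062,  0.22870998, -0.09516257]), 'ft_torque': array([ 0.01061065, -0.00206233, -0.01088658]), 'grasp_force': 0.0, 'grip_width': 0.9968346037829288}
```

View pics/top0.png

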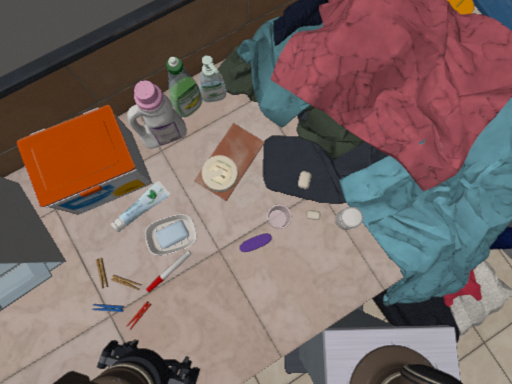

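View pics/scene0.png

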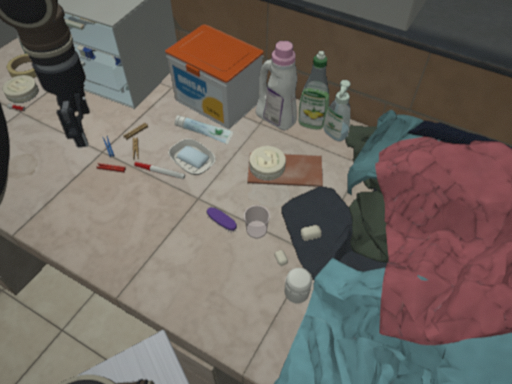

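Top view: pot (220,173) on the tile (197–262, 125–198), brush (256,242), cup (279,216), small soap (314,215), jar (349,218). The larger look-alike soap is at (305,180) on the dark cloth. In the scene view: pot (267,162), brush (222,218), cup (257,222), soap (281,257), jar (298,284).

```bash
python3 - <<'E'
from h import *
t={'pot':(220,173,218,.041),'brush':(256,242,0,.022),'cup':(279,216,0,.03),'soap':(314,215,0,.016),'jar':(349,218,0,.068)}
s={'pot':(267,162),'brush':(222,218),'cup':(257,222),'soap':(281,257),'jar':(298,284)}
def L(n):
    z=np.load(f'pics/{n}0.npz'); p,f=cam(n); return z['im'],z['d'],z['W'],f,p
T=L('top');S=L('scene')
for k in t:
    a=onplane(t[k][:2],t[k][3],*T[2:])[0]; b=onplane(s[k],t[k][3],*S[2:])[0]
    for M,px in((T,t[k][:2]),(S,s[k])):
        v,o=rays(px,*M[2:]); print(k,'depth',np.round(o+v[0]*M[1][px[1],px[0]],3),end=' ')
    print(np.round(a,3),np.round(b,3))
o=arm.observe();print(R.from_rotvec(o['tool_rot']).as_matrix().round(3))
E
```

```text
pot depth [0.531 0.406 0.043] pot depth [0.527 0.398 0.042] [0.531 0.406 0.041] [0.527 0.399 0.041]
brush depth [0.361 0.32  0.023] brush depth [0.361 0.317 0.025] [0.361 0.32  0.022] [0.362 0.319 0.022]
cup depth [0.426 0.26  0.007] cup depth [0.43  0.279 0.007] [0.423 0.263 0.03 ] [0.422 0.266 0.03 ]
soap depth [0.426 0.174 0.018] soap depth [0.425 0.169 0.019] [0.426 0.173 0.016] [0.426 0.171 0.016]
jar depth [0.411 0.101 0.067] jar depth [0.406 0.082 0.067] [0.411 0.101 0.068] [0.405 0.081 0.068]
[[-0.948  0.318 -0.   ]
 [ 0.318  0.948 -0.001]
 [-0.    -0.001 -1.   ]]
```

Careful with the scale: shifts go in shares of 50 mm and turns go in shares of 4 rad. That gives: -0.043 m is -0.86, -0.023 m is -0.46, -0.107 rad / 4 = -0.0268.

```bash
python3 -m pendant '[0,0,0,-0.86,-0.46,-0.06,1,0,0,0,-0.86,-0.46,-0.06,1,0,0,0,-0.86,-0.46,-0.06,1,0,0,0,-0.86,-0.46,-0.06,1,0,0,0,-0.86,-0.46,-0.06,1,0,0,0,-0.86,-0.46,-0.06,1,0,0,0,-0.86,-0.46,-0.06,1,0,0,-0.0268,0,0,0,1,0,0,-0.0268,0,0,0,1,0,0,-0.0268,0,0,0,1,0,0,0,0,0,0,1,0,0,0,0,0,0,1]'; python3 - <<'E'
from h import *
im,d,W,f,p=grab('wrist'); np.savez('pics/wA.npz',im=im,d=d,W=W); cv2.imwrite('pics/wA.png',cv2.resize(im[...,::-1],(800,600),interpolation=2))
o=arm.observe();print(R.from_rotvec(o['tool_rot']).as_matrix().round(3))
E
```

```text
time_s: 1.35
ee_pos: [0.4011, 0.2492, 0.2711]
tool_rot: [-0.008, -3.141, 0.0]
force: [0.3, -0.4, -0.6]
grip_width: 1.001
grasp_force: 0.0
[[-1.     0.005 -0.   ]
 [ 0.005  1.    -0.   ]
 [ 0.    -0.    -1.   ]]
```

View pics/wA.png

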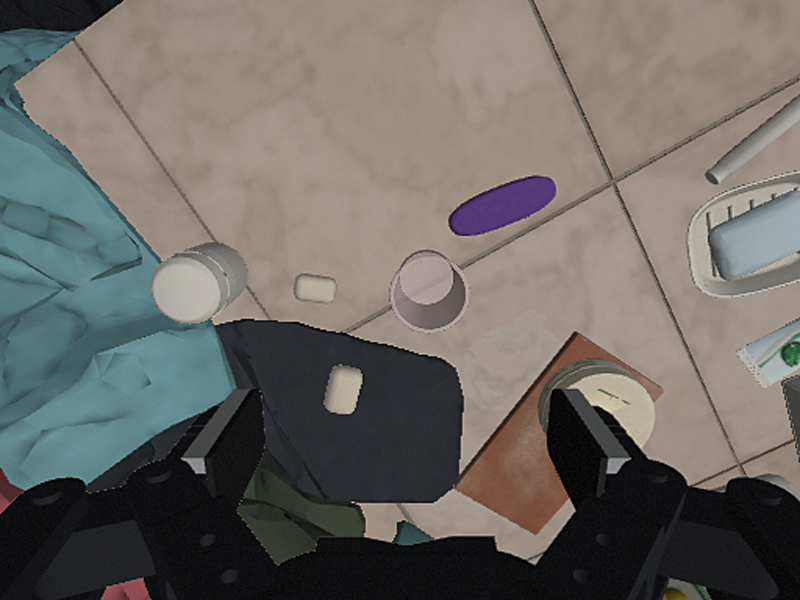

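Wrist view A: jar lid (188,291), soap (316,288), cup rim (429,290), brush (503,206), tile corners (575,332), (662,390), (540,533), (456,487), and pot lid (607,415). A second view farther forward follows.

Scaled: -0.04 m is -0.8, 0.02 m is 0.4.

```bash
python3 -m pendant '[0,0,0,-0.8,0.4,-0.2,1,0,0,0,-0.8,0.4,-0.2,1,0,0,0,-0.8,0.4,-0.2,1,0,0,0,0,0,0,1,0,0,0,0,0,0,1]'; python3 - <<'E'
from h import *
im,d,W,f,p=grab('wrist'); np.savez('pics/wB.npz',im=im,d=d,W=W); cv2.imwrite('pics/wB.png',cv2.resize(im[...,::-1],(800,600),interpolation=2))
E
cat > meas.py <<'E'
from h import *
def load(n,c='wrist'):
    z=np.load(f'pics/{n}.npz'); p,f=cam(c); return z['im'],z['d'],z['W'],f,p
def blob(m,seed):
    n,l,st,c=cv2.connectedComponentsWithStats(m.astype(np.uint8)); 
    k=l[int(seed[1]),int(seed[0])]
    return (l==k)&(k>0)
def cloud(M):
    im,d,W,f,p=M; h,w=d.shape; u,v=np.meshgrid(np.arange(w),np.arange(h))
    r,o=rays(np.c_[u.ravel(),v.ravel()],W,f,p); return (o+r*d.reshape(-1,1)).reshape(h,w,3)
E
python3 - <<'E'
from meas import *
for n,c in(('wA','wrist'),('wB','wrist'),('top0','top'),('scene0','scene')):
    M=load(n,c); P=cloud(M); hsv=cv2.cvtColor(M[0],cv2.COLOR_RGB2HSV).astype(int); h,s,v=hsv[...,0],hsv[...,1],hsv[...,2]
    ok=M[1]>0; X,Y,Z=P[...,0],P[...,1],P[...,2]; print(n,'counter z',np.median(Z[ok&(abs(X-.33)<.05)&(abs(Y-.2)<.05)]).round(4))
    def box(cx,cy,r): return ok&(np.hypot(X-cx,Y-cy)<r)
    for k,cx,cy,zr,r in(('brush',.36,.32,(.012,.05),.07),('soap',.426,.172,(.009,.04),.04),('jar',.408,.09,(.055,.09),.06),('pot',.53,.402,(.034,.06),.07)):
        m=box(cx,cy,r)&(Z>zr[0])&(Z<zr[1])
        if m.sum()<10: print(k,m.sum()); continue
        Q=P[m]; (ctr,wh,a)=cv2.minAreaRect(Q[:,:2].astype(np.float32)*1000); ((ex,ey),er)=cv2.minEnclosingCircle(Q[:,:2].astype(np.float32)*1000)
        print(k,m.sum(),'rect',np.round(ctr,1),np.round(wh,1),round(a,1),'circ',round(ex,1),round(ey,1),round(er,1),'z med/p95',np.percentile(Q[:,2],[50,95]).round(4))
    m=(h<14)&(s>95)&(v>60)&box(.56,.36,.13)&(Z<.025)
    Q=onplane(np.argwhere(m)[:,::-1],.009,*M[2:]); 
    if len(Q)>20:
        (ctr,wh,a)=cv2.minAreaRect(Q[:,:2].astype(np.float32)*1000); print('tile',m.sum(),np.round(ctr,1),np.round(wh,1),round(a,1),'z',np.median(Z[m]).round(4))
E
```

```text
time_s: 1.9
ee_pos: [0.522, 0.3096, 0.2998]
tool_rot: [-0.006, -3.139, 0.002]
force: [-0.8, -1.0, -0.0]
grip_width: 0.999
grasp_force: 0.0
wA counter z -0.0011
brush 1630 rect [372.1 311.3] [ 45.2 107.6] 43.8 circ 371.3 310.4 55.8 z med/p95 [0.0216 0.0233]
soap 408 rect [429.1 173.6] [33.4 21.5] 80.5 circ 429.0 173.3 17.4 z med/p95 [0.0144 0.0163]
jar 1628 rect [416.6  91.9] [49.3 49.3] 42.5 circ 416.3 91.7 25.3 z med/p95 [0.0668 0.0683]
pot 1459 rect [522.5 410.4] [89.  62.4] 80.1 circ 534.7 408.3 44.6 z med/p95 [0.0405 0.0418]
tile 3250 [571.7 381.5] [100.3 184.3] 56.7 z 0.0083
wB counter z -0.0011
brush 1910 rect [372.2 311.3] [ 43.6 108.6] 42.3 circ 372.0 310.8 55.9 z med/p95 [0.0217 0.0253]
soap 458 rect [429.5 174.1] [32.4 21.5] 82.0 circ 429.5 173.8 17.2 z med/p95 [0.0145 0.0164]
jar 1896 rect [417.1  92.3] [48.9 49.8] 0.1 circ 416.5 92.3 25.6 z med/p95 [0.0667 0.0685]
pot 3794 rect [535.4 407.8] [87.7 87.4] 47.5 circ 535.4 407.9 44.4 z med/p95 [0.0406 0.042 ]
tile 4114 [573.  382.8] [ 98.1 183.7] 56.7 z 0.0083
top0 counter z -0.0002
brush 360 rect [361.  323.5] [29.4 83.5] 20.4 circ 360.1 323.1 41.8 z med/p95 [0.0225 0.0249]
soap 109 rect [427.6 175.3] [32.3 21.4] 80.9 circ 427.3 175.3 17.4 z med/p95 [0.0152 0.018 ]
jar 361 rect [414.4  93. ] [47.8 49.3] 0.2 circ 415.1 93.0 25.4 z med/p95 [0.0671 0.0696]
pot 990 rect [533.4 409.1] [88.  86.9] 11.0 circ 533.7 409.2 44.8 z med/p95 [0.0413 0.0437]
tile 1270 [571. 384.] [ 96.2 183. ] 56.5 z 0.0089
scene0 counter z -0.0001
brush 483 rect [370.9 312.1] [ 46.7 107.8] 45.5 circ 371.9 312.0 56.9 z med/p95 [0.0226 0.0428]
soap 138 rect [426.4 173.1] [32.3 21.8] 82.5 circ 425.7 173.5 16.7 z med/p95 [0.0149 0.0176]
jar 514 rect [413.4  91.9] [48.  48.9] 18.0 circ 414.1 91.9 25.4 z med/p95 [0.0673 0.0701]
pot 818 rect [531.7 408.9] [86.9 86. ] 58.5 circ 533.0 409.3 45.9 z med/p95 [0.0414 0.0438]
tile 800 [570.1 381.8] [ 96.4 180.2] 56.7 z 0.0091
```

View pics/wB.png

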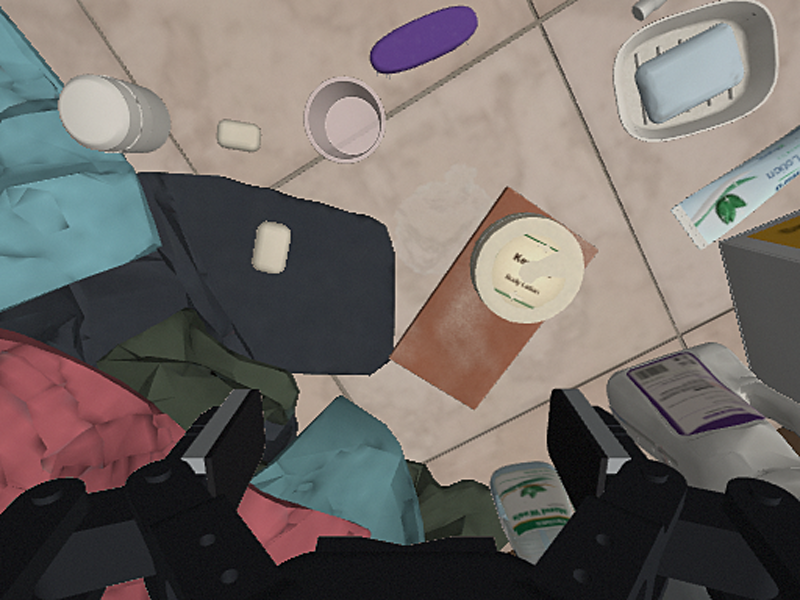

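```bash
python3 - <<'E'
from meas import *
for n,c in(('wA','wrist'),('wB','wrist'),('top0','top')):
    M=load(n,c); P=cloud(M); hsv=cv2.cvtColor(M[0],cv2.COLOR_RGB2HSV).astype(int); h,s,v=hsv[...,0],hsv[...,1],hsv[...,2]
    X,Y,Z=P[...,0],P[...,1],P[...,2]; ok=M[1]>0
    m=(h>120)&(h<150)&(s>100)&(np.hypot(X-.36,Y-.32)<.07)&ok
    Q=P[m&(Z>.01)]; (ctr,wh,a)=cv2.minAreaRect(Q[:,:2].astype(np.float32)*1000); print(n,'brush',np.round(ctr,1),np.round(wh,1),round(a,1),Q[:,2].max().round(3))
    m=ok&(np.hypot(X-.42,Y-.264)<.045)&(Z>.048)&(Z<.07); Q=P[m]
    if len(Q)>5: print('cup',len(Q),[np.round(q,1) for q in cv2.fitEllipse(Q[:,:2].astype(np.float32)*1000)],Q[:,2].max().round(4), np.round(cv2.minEnclosingCircle(Q[:,:2].astype(np.float32)*1000)[0],1))
    # finger pockets round the jar
    for deg in range(0,180,15):
        r=[]
        for sg in(0,180):
            t=np.radians(deg+sg); dx,dy=X-.416,Y-.092; a=dx*np.cos(t)+dy*np.sin(t); b=-dx*np.sin(t)+dy*np.cos(t)
            q=Z[ok&(a>.033)&(a<.062)&(abs(b)<.014)]; r+=[np.round(q.max(),3) if len(q) else None]
        print(deg,r,end=';')
    print()
    # obstacles around final/cup route: heights in front of tile
    q=ok&(np.hypot(X-.485,Y-.331)<.05); print('cup place',Z[q].max().round(4))
E
```

```text
wA brush [369.9 310.2] [ 57.7 100.5] 50.4 0.345
cup 592 [array([421.3, 265.1]), array([54.1, 54.2]), np.float64(69.1)] 0.059 [422.  265.1]
0 [np.float64(0.031), np.float64(0.001)];15 [np.float64(0.03), np.float64(0.001)];30 [np.float64(0.015), np.float64(0.001)];45 [np.float64(0.006), np.float64(0.001)];60 [np.float64(0.001), np.float64(0.017)];75 [np.float64(0.001), np.float64(0.022)];90 [np.float64(0.001), np.float64(0.024)];105 [np.float64(0.001), np.float64(0.007)];120 [np.float64(0.001), np.float64(0.035)];135 [np.float64(0.001), np.float64(0.037)];150 [np.float64(0.001), np.float64(0.038)];165 [np.float64(0.001), np.float64(0.036)];
cup place 0.0403
wB brush [363.  321.6] [29.1 83. ] 21.4 0.025
cup 632 [array([422.2, 265.7]), array([54. , 54.2]), np.float64(134.4)] 0.0592 [421.9 265.5]
0 [np.float64(0.032), np.float64(0.002)];15 [np.float64(0.03), np.float64(0.001)];30 [np.float64(0.015), np.float64(0.001)];45 [np.float64(0.006), np.float64(0.001)];60 [np.float64(0.001), np.float64(0.018)];75 [np.float64(0.001), np.float64(0.025)];90 [np.float64(0.001), np.float64(0.026)];105 [
[... 191 characters left out ...]
np.float64(0.036)];
cup place 0.3751
top0 brush [360.2 322.8] [26.6 79.9] 21.1 0.026
cup 123 [array([420.1, 266.8]), array([54.1, 54.5]), np.float64(72.1)] 0.0617 [420.5 266.5]
0 [np.float64(0.033), np.float64(0.004)];15 [np.float64(0.032), np.float64(0.004)];30 [np.float64(0.017), np.float64(0.003)];45 [np.float64(0.009), np.float64(0.004)];60 [np.float64(0.003), np.float64(0.022)];75 [np.float64(0.003), np.float64(0.025)];90 [np.float64(0.004), np.float64(0.023)];105 [np.float64(0.004), np.float64(0.011)];120 [np.float64(0.004), np.float64(0.036)];135 [np.float64(0.004), np.float64(0.04)];150 [np.float64(0.004), np.float64(0.04)];165 [np.float64(0.003), np.float64(0.037)];
cup place 0.0414
```

Scaled: -0.0435 m is -0.87, 0.0212 m is 0.424, 0.131 rad / 4 = 0.0328.

```bash
cat > to.py <<'E'
import sys; from h import *
x,y,z,a=map(float,sys.argv[1:5]); o=arm.observe(); M=R.from_rotvec(o['tool_rot']).as_matrix()
t=np.radians(a); Y=np.array([np.cos(t),np.sin(t),0]); Z=np.array([0,0,-1.]); G=np.c_[np.cross(Y,Z),Y,Z]
print('t',o['time_s'],'yaw',np.degrees(np.arctan2(M[1,1],M[0,1])).round(2),'pos',np.round(o['ee_pos'],4),'delta tool',np.round(M.T@(np.array([x,y,z])-o['ee_pos']),4),'rotvec',R.from_matrix(M.T@G).as_rotvec().round(4),'j',o['joint_positions'].round(2),'F',o['force'].round(1),'grip',round(o['grip_width'],3),round(o['grasp_force'],1))
E
python3 -m pendant '[0,0,0,0.424,-0.87,0,1,0,0,0,0.424,-0.87,0,1,0,0,0,0.424,-0.87,0,1,0,0,0,0.424,-0.87,0,1,0,0,0,0.424,-0.87,0,1,0,0,0.0328,0,0,0.6,1,0,0,0.0328,0,0,0.6,1,0,0,0.0328,0,0,0.6,1,0,0,0.0328,0,0,0.6,1,0,0,0.0328,0,0,0,1,0,0,0.0328,0,0,0,1,0,0,0,0,0,0,1]'; python3 to.py .416 .092 .042 45
```

```text
time_s: 3.15
ee_pos: [0.4132, 0.0916, 0.1816]
tool_rot: [1.208, 2.899, 0.001]
force: [0.4, 0.3, 0.3]
grip_width: 1.0
grasp_force: 0.0
t 3.15 yaw 44.77 pos [0.4132 0.0916 0.1816] delta tool [-0.0016  0.0022  0.1396] rotvec [ 0.0007  0.0004 -0.004 ] j [ 0.22 -0.06 -0.38  1.25 -0.    1.01] F [0.4 0.3 0.3] grip 1.0 0.0
```

Scaled: 0.04 m is 0.8, 0.03 m is 0.6.

```bash
python3 -m pendant '[0,0,0,-0.032,0.044,0.8,1,0,0,0,0,0,0.8,1,0,0,0,0,0,0.6,1,0,0,0,0,0,0.4,1,0,0,0,0,0,0.2,1,0,0,0,0,0,0,1,0,0,0,0,0,0,0,0,0,0,0,0,0,0,0,0,0,0,0,0,0,0,0,0,0,0,0,0,0,0,0,0,0,0,0,0,0,0,0,0,0,0]'; python3 to.py .5352 .408 .150 45
```

```text
time_s: 4.35
ee_pos: [0.4185, 0.0924, 0.0429]
tool_rot: [1.206, 2.899, 0.002]
force: [-0.7, -0.1, 5.7]
grip_width: 0.566
grasp_force: 62.0
t 4.35 yaw 44.82 pos [0.4185 0.0924 0.0429] delta tool [ 0.1414  0.3055 -0.1066] rotvec [ 0.0023  0.0014 -0.0032] j [ 0.22  0.03 -0.61  0.92  0.    1.01] F [-0.7 -0.1  5.7] grip 0.566 62.0
```

Scaled: -0.05 m is -1, 0.0436 m is 0.872.

```bash
python3 -m pendant '[0,0,0,0,0,-0.4,0,0,0,0,0,0,-0.8,0,0,0,0,0,0,-1,0,0,0,0,0.404,0.872,0,0,0,0,0,0.404,0.872,0,0,0,0,0,0.404,0.872,0,0,0,0,0,0.404,0.872,0,0,0,0,0,0.404,0.872,0,0,0,0,0,0.404,0.872,0,0,0,0,0,0.404,0.872,0,0,0,0,0,0,0,0,0,0,0,0,0,0,0,0]'; python3 - <<'E'
from meas import *
im,d,W,f,p=grab('wrist'); np.savez('pics/wC.npz',im=im,d=d,W=W); cv2.imwrite('pics/wC.png',im[...,::-1])
E
python3 to.py .5352 .408 .0845 45
```

```text
time_s: 5.55
ee_pos: [0.5342, 0.4084, 0.1504]
tool_rot: [-1.204, -2.901, 0.002]
force: [-0.7, -0.3, -0.2]
grip_width: 0.563
grasp_force: 62.4
t 5.6 yaw 44.84 pos [0.534  0.4074 0.151 ] delta tool [-0.0004  0.0013  0.0665] rotvec [-0.0011  0.0001 -0.0028] j [ 0.65  0.42  0.13  1.28 -0.    1.44] F [ 0.   0.3 -0.9] grip 0.567 62.4
```

View pics/wC.png

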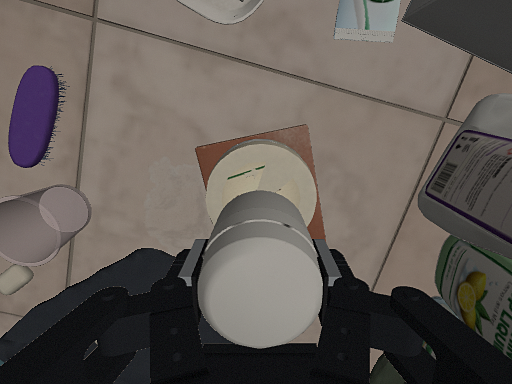

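The jar (262,290) is held straight, above the pot (262,200). Lowering it.

Scaled: 0.03 m is 0.6, 0.025 m is 0.5.

```bash
python3 -m pendant '[0,0,0,-0.008,0.018,0.6,0,0,0,0,0,0,0.5,0,0,0,0,0,0,0.16,0,0,0,0,0,0,0.04,0,0,0,0,0,0,0,0,0,0,0,0,0,0,0]';  python3 to.py .5352 .408 .0845 45
```

```text
time_s: 6.2
ee_pos: [0.5359, 0.4081, 0.0882]
tool_rot: [1.207, 2.899, 0.003]
force: [0.2, 0.9, -0.9]
grip_width: 0.568
grasp_force: 62.4
t 6.2 yaw 44.79 pos [0.5359 0.4081 0.0882] delta tool [ 0.0004 -0.0006  0.0037] rotvec [ 0.0025  0.0003 -0.0038] j [0.65 0.44 0.02 1.15 0.   1.44] F [ 0.2  0.9 -0.9] grip 0.568 62.4
```

Scaled: 0.001 m is 0.02.

```bash
for i in 1 2; do :; done; python3 -m pendant '[0,0,0,0,0,0.02,0,0,0,0,0,0,0.02,0,0,0,0,0,0,0,0]' | grep -E 'ee|force'; python3 -m pendant '[0,0,0,0,0,0.02,0,0,0,0,0,0,0,0]' | grep -E 'ee|force'
```

```text
ee_pos: [0.5353, 0.408, 0.0845]
force: [-0.2, -0.2, -0.9]
grasp_force: 62.4
ee_pos: [0.5353, 0.4081, 0.084]
force: [-1.3, -0.8, 4.8]
grasp_force: 62.8
```

```bash
python3 -m pendant '[0,0,0,0,0,0.02,0,0,0,0,0,0,0,0]' | grep -E 'ee|force'
```

```text
ee_pos: [0.5353, 0.4081, 0.0839]
force: [-3.4, -2.1, 8.8]
grasp_force: 63.4
```

Scaled: -0.04 m is -0.8, -0.03 m is -0.6.

```bash
python3 -m pendant '[0,0,0,0,0,-0.02,0,0,0,0,0,0,0,0.62,0,0,0,0,0,0,0.7,0,0,0,0,0,0,0.85,0,0,0,0,0,0,1,0,0,0,0,0,0,1,0,0,0,0,0,-0.6,1,0,0,0,0,0,-0.8,1,0,0,0,0,0,-0.8,1,0,0,0,0,0,-0.8,1,0,0,0,0,0,0,1,0,0,0,0,0,0,1]'; python3 - <<'E'
from meas import *
im,d,W,f,p=grab('wrist'); np.savez('pics/wD.npz',im=im,d=d,W=W); M=(im,d,W,f,p); P=cloud(M)
X,Y,Z=P[...,0],P[...,1],P[...,2]; ok=(d>0)&(np.hypot(X-.535,Y-.408)<.07)
for k,a,b in(('jar',.1,.13),('pot',.035,.06)):
    Q=P[ok&(Z>a)&(Z<b)]; print(k,len(Q),cv2.minEnclosingCircle(Q[:,:2].astype(np.float32)*1000),np.median(Q[:,2]))
E
python3 to.py .362 .3218 .15 21.3
```

```text
time_s: 8.1
ee_pos: [0.5357, 0.4083, 0.2344]
tool_rot: [1.207, 2.899, 0.004]
force: [0.4, -0.5, -0.2]
grip_width: 0.998
grasp_force: 0.0
jar 2571 ((534.896728515625, 408.55511474609375), 25.029794692993164) 0.10783248688625785
pot 2515 ((535.3598022460938, 408.4297180175781), 44.14905548095703) 0.04056003409216569
t 8.15 yaw 44.8 pos [0.5352 0.4079 0.2328] delta tool [ 0.061  -0.1836  0.0828] rotvec [-2.000e-04  0.000e+00  4.102e-01] j [0.65 0.42 0.3  1.46 0.   1.44] F [-0.2 -0.5  0.1] grip 1.0 0.0
```

Scaled: -0.0459 m is -0.918, 0.02 m is 0.4, 0.137 rad / 4 = 0.0343.

```bash
python3 -m pendant '[0,0,0,0.304,-0.918,0,1,0,0,0,0.304,-0.918,0,1,0,0,0,0.304,-0.918,0,1,0,0,0,0.304,-0.918,0,1,0,0,0.0343,0,0,0.4,1,0,0,0.0343,0,0,0.4,1,0,0,0.0343,0,0,0.4,1,0,0,0,0,0,0,1,0,0,0,0,0,0,1]'; python3 - <<'E'
from meas import *
im,d,W,f,p=grab('wrist'); np.savez('pics/wE.npz',im=im,d=d,W=W); M=(im,d,W,f,p); P=cloud(M); hsv=cv2.cvtColor(im,cv2.COLOR_RGB2HSV).astype(int)
X,Y,Z=P[...,0],P[...,1],P[...,2]; ok=(d>0)&(np.hypot(X-.362,Y-.322)<.07)
m=ok&(hsv[...,0]>120)&(hsv[...,0]<150)&(hsv[...,1]>100)&(Z>.01)&(Z<.04)
Q=P[m]; print(cv2.minAreaRect(Q[:,:2].astype(np.float32)*1000),np.percentile(Q[:,2],[5,50,95])); cv2.imwrite('pics/wE.png',im[...,::-1])
Q=P[(d>0)&(np.hypot(X-.422,Y-.2655)<.045)&(Z>.05)&(Z<.07)]; print('cup',len(Q),cv2.minEnclosingCircle(Q[:,:2].astype(np.float32)*1000))
E
python3 to.py .362 .3218 .020 21.3
```

```text
time_s: 9.05
ee_pos: [0.3615, 0.3211, 0.1723]
tool_rot: [-1.769, -2.595, 0.004]
force: [-0.3, 0.1, 0.8]
grip_width: 0.998
grasp_force: 0.0
((362.2978210449219, 321.8544616699219), (28.764007568359375, 83.4143295288086), 22.3593807220459) [0.02016299 0.02171827 0.02291737]
cup 1016 ((421.6519470214844, 265.25372314453125), 29.49502944946289)
t 9.1 yaw 21.41 pos [0.362  0.3216 0.1732] delta tool [0.0003 0.0002 0.1532] rotvec [-0.0009  0.0003  0.002 ] j [ 0.73  0.06 -0.28  1.23  0.    1.92] F [-0.2  0.1  0.2] grip 1.001 0.0
```

Scaled: 0.05 m is 1, 0.04 m is 0.8, -0.009 rad / 4 = -0.0023.

```bash
python3 -m pendant '[0,0,-0.0023,0,0,0.8,1,0,0,0,0,0,1,1,0,0,0,0,0,0.8,1,0,0,0,0,0,0.4,1,0,0,0,0,0,0,0.8,0,0,0,0,0,0,0,0,0,0,0,0,0,0,0,0,0,0,0,0,0,0,0,0,0,0,0,0,0,0,0,0,0,0,0,0,0,0,0,0,0,0,0,0,0,0,0,0,0]'; python3 - <<'E'
import numpy as np
c=np.array([572.5,382.5]);t=np.radians(56.7);x=np.array([np.cos(t),np.sin(t)]);y=np.array([-np.sin(t),np.cos(t)])
print('brush',c-74*y,'soap',c-32*y,'pot',c+45*y,'cup',c+45*y-x*(49+12+29))
E
python3 to.py .362 .3218 .12 21.3
```

```text
time_s: 10.3
ee_pos: [0.3634, 0.3228, 0.0255]
tool_rot: [1.761, 2.6, 0.006]
force: [-0.7, -0.4, 5.6]
grip_width: 0.316
grasp_force: 59.1
brush [634.34974474 341.87231147] soap [599.24583556 364.93126982] pot [534.88866874 407.20602681] cup [485.47661512 331.98336429]
t 10.3 yaw 21.79 pos [0.3634 0.3228 0.0255] delta tool [-0.0003 -0.0013 -0.0945] rotvec [ 0.0039 -0.0013  0.0085] j [ 0.73  0.15 -0.52  0.9  -0.    1.92] F [-0.7 -0.4  5.6] grip 0.316 59.1
```

Scaled: -0.05 m is -1, 0.0431 m is 0.862.

```bash
python3 -m pendant '[0,0,0,0,0,-0.6,0,0,0,0,0,0,-1,0,0,0,0,0,0,-1,0,0,0,0,0,0,-1,0,0,0,0,-0.276,0.862,0,0,0,0,0,-0.276,0.862,0,0,0,0,0,-0.276,0.862,0,0,0,0,0,-0.276,0.862,0,0,0,0,0,-0.276,0.862,0,0,0,0,0,-0.276,0.862,0,0,0,0,0,0,0,0,0]'; python3 to.py .6345 .3423 .12 146.7; python3 - <<'E'
from meas import *
for n in('wB','top0'):
    M=load(n,n[:3] if n=='top0' else 'wrist'); P=cloud(M); X,Y,Z=P[...,0],P[...,1],P[...,2]; ok=(M[1]>0); ok[330:]&=n!='wB'
    t=np.radians(56.7); dx,dy=X-.6345,Y-.3423; a=dx*np.cos(t)+dy*np.sin(t); b=-dx*np.sin(t)+dy*np.cos(t)
    print(n,[(i,j,Z[ok&(abs(a-i/1000)<10e-3)&(abs(b-j/1000)<10e-3)].max(initial=-1).round(3)) for i in range(-60,101,20) for j in (-60,-40,-20)])
    print([(i,j,Z[ok&(abs(a-i/1000)<10e-3)&(abs(b-j/1000)<10e-3)].max(initial=-1).round(3)) for i in range(50,121,20) for j in (0,20,40,60)])
E
```

```text
time_s: 11.4
ee_pos: [0.6377, 0.3402, 0.2001]
tool_rot: [1.765, 2.599, -0.002]
force: [0.5, 0.8, -1.7]
grip_width: 0.317
grasp_force: 59.7
t 11.4 yaw 21.62 pos [0.6377 0.3402 0.2001] delta tool [ 0.0032 -0.0021  0.0801] rotvec [-1.700e-03 -8.000e-04 -2.183e+00] j [ 0.49  0.52  0.39  1.44 -0.    1.68] F [ 0.5  0.8 -1.7] grip 0.317 59.7
wB [(-60, -60, np.float64(0.005)), (-60, -40, np.float64(0.006)), (-60, -20, np.float64(0.006)), (-40, -60, np.float64(0.001)), (-40, -40, np.float64(0.003)), (-40, -20, np.float64(0.01)), (-20, -60, np.float64(0.0)), (-20, -40, np.float64(0.001)), (-20, -20, np.float64(0.01)), (0, -60, np.float64(0.001)), (0, -40, np.float64(0.001)), (0, -20, np.float64(0.01)), (20, -60, np.float64(0.0)), (20, -40, np.float64(0.0)), (20, -20, np.float64(0.01)), (40, -60, np.float64(0.001)), (40, -40, np.float64(0.0)), (40, -20, np.float64(0.01)), (60, -60, np.float64(0.001)), (60, -40, np.float64(0.001)), (60, -20, np.float64(0.001)), (80, -60, np.float64(0.0)), (80, -40, np.float64(0.001)), (80, -20, np.float64(0.002)), (100, -60, np.float64(0.067)), (100, -40, np.flo
[... 1086 characters left out ...]
0, np.float64(0.004)), (60, -20, np.float64(0.002)), (80, -60, np.float64(0.004)), (80, -40, np.float64(0.003)), (80, -20, np.float64(0.005)), (100, -60, np.float64(0.169)), (100, -40, np.float64(0.171)), (100, -20, np.float64(0.002))]
[(50, 0, np.float64(0.012)), (50, 20, np.float64(0.013)), (50, 40, np.float64(0.012)), (50, 60, np.float64(0.012)), (70, 0, np.float64(0.002)), (70, 20, np.float64(0.004)), (70, 40, np.float64(0.002)), (70, 60, np.float64(0.003)), (90, 0, np.float64(0.002)), (90, 20, np.float64(0.004)), (90, 40, np.float64(0.002)), (90, 60, np.float64(0.003)), (110, 0, np.float64(0.005)), (110, 20, np.float64(0.003)), (110, 40, np.float64(0.004)), (110, 60, np.float64(0.002))]
```

Scaled: -0.1455 rad / 4 = -0.0364.

```bash
python3 -m pendant '[0,0,-0.0364,0,0,0,0,0,0,-0.0364,0,0,0,0,0,0,-0.0364,0,0,0,0,0,0,-0.0364,0,0,0,0,0,0,-0.0364,0,0,0,0,0,0,-0.0364,0,0,0,0,0,0,-0.0364,0,0,0,0,0,0,-0.0364,0,0,0,0,0,0,-0.0364,0,0,0,0,0,0,-0.0364,0,0,0,0,0,0,-0.0364,0,0,0,0,0,0,-0.0364,0,0,0,0]'>/dev/null; python3 -m pendant '[0,0,-0.0364,0,0,0,0,0,0,-0.0364,0,0,0,0,0,0,-0.0364,0,0,0,0,0,0,0,0,0,0,0,0,0,0,0,0,0,0]';python3 to.py .6345 .3423 .06 146.7;  python3 - <<'E'
from meas import *
im,d,W,f,p=grab('wrist'); np.savez('pics/wF.npz',im=im,d=d,W=W); M=(im,d,W,f,p); P=cloud(M); hsv=cv2.cvtColor(im,cv2.COLOR_RGB2HSV).astype(int);h,s,v=[hsv[...,i] for i in range(3)]
X,Y,Z=P[...,0],P[...,1],P[...,2]
m=(d>0)&(h>120)&(h<150)&(s>100)&(Z>.12)
Q=P[m]; print(cv2.minAreaRect(Q[:,:2].astype(np.float32)*1000),np.percentile(Q[:,2],[5,50,95])); cv2.imwrite('pics/wF.png',im[...,::-1])
m=(d>0)&(h<14)&(s>95)&(v>60)&(np.hypot(X-.56,Y-.36)<.13)&(Z<.025)
Q=onplane(np.argwhere(m)[:,::-1],.009,*M[2:]); print('tile',len(Q),cv2.minAreaRect(Q[:,:2].astype(np.float32)*1000))
E
```

```text
time_s: 13.1
ee_pos: [0.6327, 0.3408, 0.2042]
tool_rot: [-1.49, 2.765, 0.0]
force: [-0.1, -0.2, -1.0]
grip_width: 0.322
grasp_force: 59.7
t 13.1 yaw 146.64 pos [0.6327 0.3408 0.2042] delta tool [-0.0021 -0.0006  0.1442] rotvec [-0.0004  0.0008 -0.001 ] j [ 0.49  0.51  0.39  1.44  0.   -0.49] F [-0.1 -0.2 -1. ] grip 0.322 59.7
((620.9830932617188, 400.5635681152344), (66.26507568359375, 216.67294311523438), 10.167278289794922) [0.19864225 0.20019611 0.20121147]
tile 6131 ((573.62744140625, 382.4528503417969), (96.05062866210938, 183.41355895996094), 56.651268005371094)
```

View pics/wF.png

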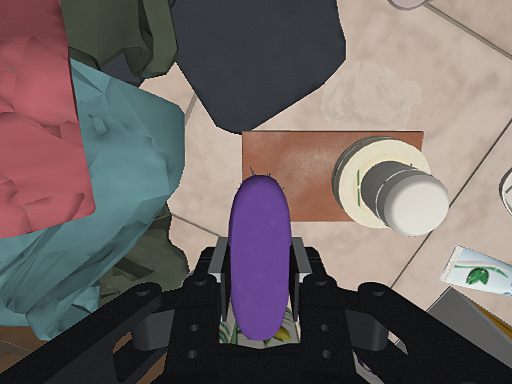

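Wrist view F shows the jar standing on the pot. The brush (260,258) is held straight, parallel to the tile's end edge (x≈243).

```bash
python3 - <<'E'
from meas import *
M=load('wF'); P=cloud(M); im=M[0]; hsv=cv2.cvtColor(im,cv2.COLOR_RGB2HSV).astype(int);h,s,v=[hsv[...,i] for i in range(3)]
X,Y,Z=P[...,0],P[...,1],P[...,2]
m=(h>120)&(h<150)&(s>90)&(Z>.17)&(Z<.23); m=blob(m,(260,258)); Q=P[m]
print(cv2.minAreaRect(Q[:,:2].astype(np.float32)*1000),np.percentile(Q[:,2],[5,50,95]))
E
python3 to.py .6345 .3423 .06 146.7
```

```text
((632.9072875976562, 339.13812255859375), (84.06595611572266, 28.839405059814453), 57.25221252441406) [0.19863686 0.20019262 0.20118634]
t 13.15 yaw 146.66 pos [0.6328 0.3408 0.204 ] delta tool [-0.0021 -0.0005  0.144 ] rotvec [-0.0003  0.0007 -0.0006] j [ 0.49  0.51  0.39  1.44  0.   -0.49] F [ 0.5  0.2 -0.3] grip 0.318 59.7
```

Scaled: 0.04 m is 0.8, -0.0035 m is -0.07, 0.009 rad / 4 = 0.0023.

```bash
python3 -m pendant '[0,0,0.0023,-0.07,0.008,0.6,0,0,0,0,0,0,0.8,0,0,0,0,0,0,0.8,0,0,0,0,0,0,0.8,0,0,0,0,0,0,0.24,0,0,0,0,0,0,0,0,0,0,0,0,0,0,0]' | grep -E 'ee|force';python3 -m pendant '[0,0,0,0,0,0.06,0,0,0,0,0,0,0,0]' | grep -E 'ee|force'
```

```text
ee_pos: [0.6355, 0.3443, 0.0434]
force: [0.5, 0.5, -0.5]
grasp_force: 59.7
ee_pos: [0.6356, 0.3444, 0.0403]
force: [-0.2, 0.1, -1.3]
grasp_force: 59.7
```

Scaled: 0.003 m is 0.06.

```bash
python3 -m pendant '[0,0,0,0,0,0.06,0,0,0,0,0,0,0,0]' | grep -E 'ee|force';python3 -m pendant '[0,0,0,0,0,0.03,0,0,0,0,0,0,0,0]' | grep -E 'ee|force'; python3 -m pendant '[0,0,0,0,0,0.02,0,0,0,0,0,0,0,0]' | grep -E 'ee|force'
```

```text
ee_pos: [0.6346, 0.3439, 0.0355]
force: [-0.3, 0.1, -0.1]
grasp_force: 59.7
ee_pos: [0.6347, 0.3439, 0.0346]
force: [-1.7, -1.3, 4.2]
grasp_force: 60.2
ee_pos: [0.6347, 0.3439, 0.0346]
force: [-4.0, -0.8, 8.7]
grasp_force: 60.8
```

Scaled: -0.05 m is -1, -0.001 m is -0.02.

```bash
python3 -m pendant '[0,0,0,0,0,-0.02,0,0,0,0,0,0,0,0.37,0,0,0,0,0,0,0.45,0,0,0,0,0,0,0.6,0,0,0,0,0,0,0.7,0,0,0,0,0,0,0.7,0,0,0,0,0,-0.6,0.7,0,0,0,0,0,-0.8,1,0,0,0,0,0,-1,1,0,0,0,0,0,-1,1,0,0,0,0,0,0,1,0,0,0,0,0,0,1]' | grep -E 'ee|force'; python3 to.py .4293 .1738 .2 171.5;  python3 - <<'E'
from meas import *
M=grab('wrist'); im,d=M[:2];np.savez('pics/wG.npz',im=im,d=d,W=M[2]); P=cloud(M); hsv=cv2.cvtColor(im,cv2.COLOR_RGB2HSV).astype(int);h,s,v=[hsv[...,i] for i in range(3)]
X,Y,Z=P[...,0],P[...,1],P[...,2]
m=(h>120)&(h<150)&(s>90)&(Z>.012)&(Z<.05)&(np.hypot(X-.634,Y-.342)<.07); Q=P[m]
print('brush',cv2.minAreaRect(Q[:,:2].astype(np.float32)*1000),np.percentile(Q[:,2],[5,50,95]))
m=(d>0)&(h<14)&(s>95)&(v>60)&(np.hypot(X-.56,Y-.36)<.13)&(Z<.025)
Q=onplane(np.argwhere(m)[:,::-1],.009,*M[2:]); print('tile',len(Q),cv2.minAreaRect(Q[:,:2].astype(np.float32)*1000))
cv2.imwrite('pics/wG.png',im[...,::-1])
E
```

```text
ee_pos: [0.6354, 0.3443, 0.2059]
force: [0.0, -1.1, -0.4]
grasp_force: 0.0
t 15.85 yaw 146.3 pos [0.6354 0.3443 0.2059] delta tool [0.2562 0.0769 0.0048] rotvec [-0.0027  0.0031 -0.4397] j [ 0.5   0.52  0.4   1.45 -0.   -0.49] F [ 0.  -1.1 -0.4] grip 1.0 0.0
brush ((634.9888916015625, 342.0907897949219), (82.2970962524414, 28.121816635131836), 55.807830810546875) [0.02908077 0.03064214 0.03187267]
tile 5880 ((573.7545166015625, 382.57177734375), (96.30897521972656, 183.29559326171875), 56.63581848144531)
```

View pics/wG.png

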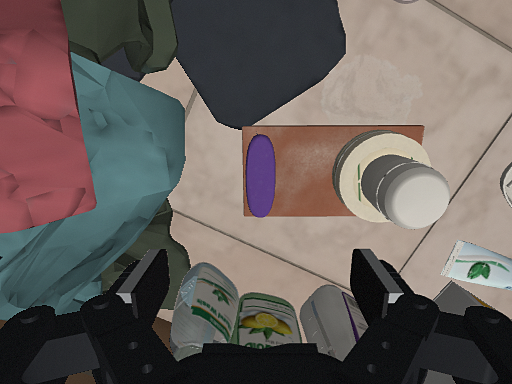

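The brush (260,176) lies square on the tile's free end. Next is the soap.

Careful with the scale: shifts go in shares of 50 mm and turns go in shares of 4 rad. That gives: 0.0427 m is 0.854, 0.02 m is 0.4, -0.1467 rad / 4 = -0.0367.

```bash
python3 -m pendant '[0,0,0,0.854,0.256,0,0.6,0,0,0,0.854,0.256,0,0.6,0,0,0,0.854,0.256,0,0.6,0,0,0,0.854,0.256,0,0.6,0,0,0,0.854,0.256,0,0.6,0,0,0,0.854,0.256,0,0.6,0,0,-0.0367,0,0,0.4,0.6,0,0,-0.0367,0,0,0.4,0.6,0,0,-0.0367,0,0,0.4,0.6,0,0,0,0,0,0,0.6,0,0,0,0,0,0,0.6]' | grep -E 'ee|force|wid';  python3 - <<'E'
from meas import *
M=grab('wrist'); im,d=M[:2];np.savez('pics/wH.npz',im=im,d=d,W=M[2]); P=cloud(M); hsv=cv2.cvtColor(im,cv2.COLOR_RGB2HSV).astype(int)
X,Y,Z=P[...,0],P[...,1],P[...,2]
m=(d>0)&(Z>.007)&(Z<.03)&(np.hypot(X-.4293,Y-.1738)<.028); Q=P[m]
print('soap',cv2.minAreaRect(Q[:,:2].astype(np.float32)*1000),np.percentile(Q[:,2],[5,50,95]))
for deg in range(0,180,90):
  for sg in (0,180):
    t=np.radians(171.5+deg+sg); dx,dy=X-.4293,Y-.1738; a=dx*np.cos(t)+dy*np.sin(t); b=-dx*np.sin(t)+dy*np.cos(t)
    print(deg,sg,[Z[(d>0)&(abs(a-i/1000)<.005)&(abs(b)<.012)].max(initial=-1).round(3) for i in (22,32,42,52)])
cv2.imwrite('pics/wH.png',im[...,::-1])
E
python3 to.py .4293 .1738 .02 171.5
```

```text
ee_pos: [0.4276, 0.1729, 0.1427]
force: [-0.3, 0.6, 0.8]
grip_width: 0.601
grasp_force: 0.0
soap ((428.9544372558594, 172.61782836914062), (33.1375617980957, 21.773380279541016), 80.5566177368164) [0.00968413 0.01440315 0.0159978 ]
0 0 [np.float64(0.165), np.float64(0.169), np.float64(0.188), np.float64(0.209)]
0 180 [np.float64(0.168), np.float64(0.179), np.float64(0.19), np.float64(0.208)]
90 0 [np.float64(0.218), np.float64(0.001), np.float64(0.001), np.float64(0.001)]
90 180 [np.float64(0.001), np.float64(0.001), np.float64(0.001), np.float64(0.001)]
t 17.05 yaw 171.35 pos [0.4283 0.1732 0.1436] delta tool [-0.0008 -0.001   0.1236] rotvec [ 0.001  -0.0006 -0.0026] j [ 0.38  0.03 -0.38  1.16 -0.   -1.04] F [ 1.1  0.1 -0.3] grip 0.596 0.0
```

View pics/wH.png

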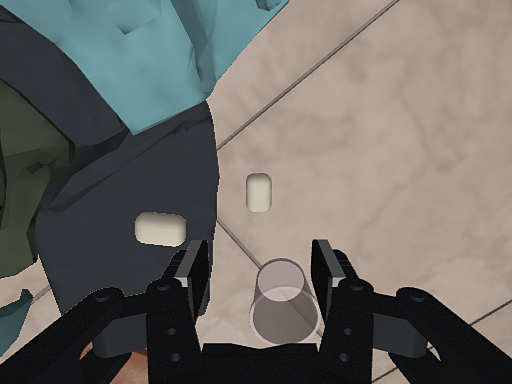

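Soap (258,193), larger look-alike (161,229) on the cloth, cup (284,305). The fingers straddle the soap.

Scaled: 0.04 m is 0.8, 0.03 m is 0.6.

```bash
python3 -m pendant '[0,0,0,0,-0.012,0.8,0.5,0,0,0,0,0,0.8,0.5,0,0,0,0,0,0.6,0.5,0,0,0,0,0,0.23,0.5,0,0,0,0,0,0,0.5,0,0,0,0,0,0,0,0,0,0,0,0,0,0,0,0,0,0,0,0,0,0,0,0,0,0,0,0,0,0,0,0,0,0,0,0,0,0,0,0,0,0]' | grep -E 'ee|force|wid';  python3 to.py .6 .365 .2 236.7
```

```text
ee_pos: [0.4307, 0.1738, 0.0243]
force: [-0.5, -0.5, 6.3]
grip_width: 0.226
grasp_force: 59.1
t 18.15 yaw 171.51 pos [0.4307 0.1738 0.0243] delta tool [-0.2144 -0.1398 -0.1748] rotvec [-4.1000e-03 -2.0000e-04 -1.1378e+00] j [ 0.38  0.12 -0.56  0.89  0.   -1.04] F [-0.5 -0.5  6.3] grip 0.226 59.1
```

Scaled: -0.05 m is -1, -0.0357 m is -0.714.

```bash
python3 -m pendant '[0,0,0,0,0,-0.6,0,0,0,0,0,0,-1,0,0,0,0,0,0,-1,0,0,0,0,0,0,-0.9,0,0,0,0,-0.714,-0.466,0,0,0,0,0,-0.714,-0.466,0,0,0,0,0,-0.714,-0.466,0,0,0,0,0,-0.714,-0.466,0,0,0,0,0,-0.714,-0.466,0,0,0,0,0,-0.714,-0.466,0,0]' | grep -E 'ee|force|wid'; python3 -m pendant '[0,0,-0.0356,0,0,0,0,0,0,-0.0356,0,0,0,0,0,0,-0.0356,0,0,0,0,0,0,-0.0356,0,0,0,0,0,0,-0.0356,0,0,0,0,0,0,-0.0356,0,0,0,0,0,0,-0.0356,0,0,0,0,0,0,-0.0356,0,0,0,0,0,0,0,0,0,0,0,0,0,0,0,0,0,0]' | grep -E 'ee|force|wid';  python3 - <<'E'
from meas import *
M=grab('wrist'); im,d=M[:2];np.savez('pics/wI.npz',im=im,d=d,W=M[2]); P=cloud(M); o=arm.observe()
X,Y,Z=P[...,0],P[...,1],P[...,2]; cv2.imwrite('pics/wI.png',im[...,::-1])
m=(d>0)&(Z>.17)&(Z<.23)&(np.hypot(X-o['ee_pos'][0],Y-o['ee_pos'][1])<.03)&(im.min(2)>110); Q=P[m]
if len(Q)>9: print('soap',len(Q),cv2.minAreaRect(Q[:,:2].astype(np.float32)*1000),np.percentile(Q[:,2],[5,50,95]))
E
python3 to.py .5989 .3657 .06 236.7
```

```text
ee_pos: [0.6001, 0.3659, 0.1982]
force: [1.0, 0.8, 0.6]
grip_width: 0.22
grasp_force: 59.1
ee_pos: [0.5991, 0.3645, 0.1978]
force: [0.7, -0.9, 0.5]
grip_width: 0.22
grasp_force: 59.1
soap 2309 ((600.7097778320312, 363.2987365722656), (31.544065475463867, 31.216577529907227), 54.400428771972656) [0.18566414 0.18813327 0.18977449]
t 20.2 yaw -123.47 pos [0.5991 0.3645 0.1977] delta tool [-0.0008 -0.0008  0.1377] rotvec [-0.0005 -0.0002 -0.003 ] j [ 0.55  0.47  0.31  1.41 -0.   -2.01] F [-0.4 -0.3 -1.1] grip 0.226 59.1
```

View pics/wI.png

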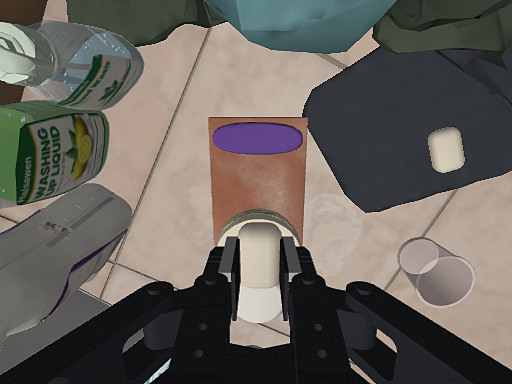

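The soap (260,255) is held straight above the tile, with the brush at (258,138). Lowering it.

Scaled: 0.04 m is 0.8, -0.0015 m is -0.03.

```bash
python3 -m pendant '[0,0,0,-0.03,-0.016,0.6,0,0,0,0,0,0,0.8,0,0,0,0,0,0,0.8,0,0,0,0,0,0,0.6,0,0,0,0,0,0,0.3,0,0,0,0,0,0,0.06,0,0,0,0,0,0,0,0]' | grep -E 'ee|force';python3 -m pendant '[0,0,0,0,0,0.06,0,0,0,0,0,0,0,0]' | grep -E 'ee|force';python3 -m pendant '[0,0,0,0,0,0.03,0,0,0,0,0,0,0,0]' | grep -E 'ee|force'
```

```text
ee_pos: [0.5986, 0.3662, 0.0401]
force: [0.1, 0.7, -0.1]
grasp_force: 59.1
ee_pos: [0.599, 0.3664, 0.0379]
force: [0.1, -0.3, 0.8]
grasp_force: 59.1
ee_pos: [0.5984, 0.3661, 0.0353]
force: [-0.2, -0.2, -1.1]
grasp_force: 59.1
```

Scaled: 0.0015 m is 0.03.

```bash
python3 -m pendant '[0,0,0,0,0,0.03,0,0,0,0,0,0,0,0]' | grep -E 'ee|force';python3 -m pendant '[0,0,0,0,0,0.02,0,0,0,0,0,0,0,0]' | grep -E 'ee|force'
```

```text
ee_pos: [0.5983, 0.366, 0.0335]
force: [0.5, 0.8, 0.8]
grasp_force: 59.2
ee_pos: [0.5984, 0.3661, 0.0334]
force: [-1.2, -1.2, 6.0]
grasp_force: 59.8
```

Scaled: -0.05 m is -1, -0.04 m is -0.8.

```bash
python3 -m pendant '[0,0,0,0,0,-0.01,0,0,0,0,0,0,0,0.27,0,0,0,0,0,0,0.35,0,0,0,0,0,0,0.45,0,0,0,0,0,0,0.45,0,0,0,0,0,-0.6,0.45,0,0,0,0,0,-0.8,0.6,0,0,0,0,0,-1,1,0,0,0,0,0,-1,1,0,0,0,0,0,-0.4,1,0,0,0,0,0,0,1,0,0,0,0,0,0,1]' | grep -E 'ee|force'; python3 - <<'E'
from meas import *
M=grab('wrist'); im,d=M[:2];np.savez('pics/wJ.npz',im=im,d=d,W=M[2]); P=cloud(M)
X,Y,Z=P[...,0],P[...,1],P[...,2]; cv2.imwrite('pics/wJ.png',im[...,::-1])
t=np.radians(56.7);A=np.array([[np.cos(t),np.sin(t)],[-np.sin(t),np.cos(t)]]); L=(P[...,:2]-[.573,.3827])@A.T*1000
for k,m in(('soap',(Z>.015)&(Z<.035)&(abs(L[...,0])<30)&(abs(L[...,1]+31)<24)),('brush',(Z>.02)&(Z<.04)&(abs(L[...,0])<48)&(abs(L[...,1]+74)<18)),('jar',(Z>.1)&(Z<.12)&(np.hypot(L[...,0],L[...,1]-45)<40)),('cup',(Z>.05)&(Z<.065)&(np.hypot(X-.422,Y-.2655)<.04))):
    m&=d>0
    print(k,m.sum()); 
    if m.sum()>9: print(cv2.minAreaRect(L[m].astype(np.float32)),np.percentile(Z[m],[5,50,95]).round(4),P[m].mean(0).round(4))
E
python3 to.py .4217 .2653 .15 45
```

```text
ee_pos: [0.5983, 0.366, 0.2226]
force: [0.3, -0.5, -0.6]
grasp_force: 0.0
soap 595
((-0.8816776275634766, -31.989341735839844), (32.961429595947266, 21.656681060791016), 89.60275268554688) [0.0188 0.0233 0.0251] [0.6003 0.3641 0.0228]
brush 2134
((0.5189552307128906, -74.54476928710938), (83.83246612548828, 29.008445739746094), 0.280349999666214) [0.0288 0.0306 0.0319] [0.636  0.3422 0.0305]
jar 2214
((0.5760650634765625, 43.71024703979492), (49.378353118896484, 47.23603439331055), 2.946150779724121) [0.1022 0.1078 0.1091] [0.5385 0.4058 0.107 ]
cup 820
((-180.67587280273438, 61.06749725341797), (57.587772369384766, 57.97710037231445), 32.64516830444336) [0.0507 0.0562 0.0579] [0.419  0.2637 0.0554]
t 22.95 yaw -123.3 pos [0.5978 0.3658 0.2213] delta tool [-0.092   0.1806  0.0717] rotvec [-9.0000e-04  2.6000e-03 -2.9374e+00] j [ 0.55  0.48  0.37  1.46 -0.   -2.01] F [ 0.4  0.8 -0.8] grip 1.003 0.0
```

View pics/wJ.png

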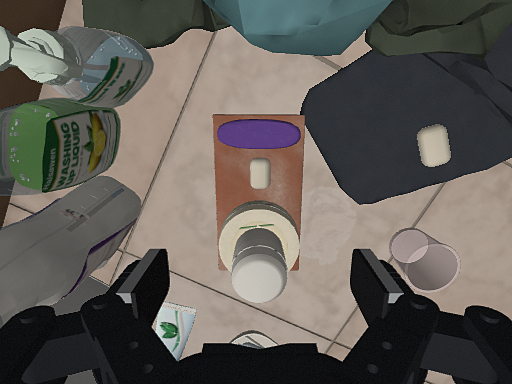

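Wrist view J: soap (260,173) midway on the tile between brush (259,133) and pot, jar centred on the lid. Next is the cup (430,262).

Scaled: 0.0361 m is 0.722, -0.0184 m is -0.368.

```bash
python3 -m pendant '[0,0,0,-0.368,0.722,0,1,0,0,0,-0.368,0.722,0,1,0,0,0,-0.368,0.722,0,1,0,0,0,-0.368,0.722,0,1,0,0,0,-0.368,0.722,0,1]' >/dev/null; python3 -m pendant '[0,0,0.0357,0,0,0,1,0,0,0.0357,0,0,0,1,0,0,0.0357,0,0,0,1,0,0,0.0357,0,0,0,1,0,0,0.0357,0,0,0,1,0,0,0.0357,0,0,0,1,0,0,0.0357,0,0,0,1,0,0,0.0357,0,0,0,1,0,0,0.0357,0,0,0.6,1,0,0,0.0357,0,0,0.6,1,0,0,0.0357,0,0,0.6,1,0,0,0,0,0,0,1]' | grep -E 'ee|force|wid'; python3 - <<'E'
from meas import *
M=grab('wrist'); P=cloud(M);X,Y,Z=P[...,0],P[...,1],P[...,2]
m=(M[1]>0)&(Z>.05)&(Z<.065)&(np.hypot(X-.422,Y-.2655)<.045);Q=P[m]; print(m.sum(),cv2.minEnclosingCircle(Q[:,:2].astype(np.float32)*1000))
t=np.radians(146.7); dx,dy=X-.4217,Y-.2655; a=dx*np.cos(t)+dy*np.sin(t); b=-dx*np.sin(t)+dy*np.cos(t)
B=load('wB');P=cloud(B);X,Y,Z=P[...,0],P[...,1],P[...,2];dx,dy=X-.4217,Y-.2655; a=dx*np.cos(t)+dy*np.sin(t); b=-dx*np.sin(t)+dy*np.cos(t)
print([Z[(B[1]>0)&(abs(a-i/1000)<.005)&(abs(b)<.015)].max(initial=-1).round(3) for i in (-60,-50,-40,40,50,60)])
E
python3 to.py .4217 .2655 .04 146.7
```

```text
ee_pos: [0.4189, 0.2635, 0.1272]
force: [-1.7, -0.4, -0.3]
grip_width: 0.999
grasp_force: 0.0
1617 ((421.97943115234375, 265.10833740234375), 29.125267028808594)
[np.float64(0.001), np.float64(0.002), np.float64(0.001), np.float64(0.021), np.float64(0.025), np.float64(0.024)]
t 24.7 yaw 146.87 pos [0.42   0.2643 0.1298] delta tool [-0.0025 -0.001   0.0898] rotvec [ 0.0029 -0.0062  0.003 ] j [ 0.56  0.11 -0.33  1.14 -0.   -0.43] F [ 0.7 -0.   0. ] grip 1.002 0.0
```

Scaled: 0.03 m is 0.6, 0.02 m is 0.4.

```bash
python3 -m pendant '[0,0,0,-0.04,0,0.6,1,0,0,0,0,0,0.6,1,0,0,0,0,0,0.4,1,0,0,0,0,0,0.18,1,0,0,0,0,0,0,1,0,0,0,0,0,0,0,0,0,0,0,0,0,0,0,0,0,0,0,0,0,0,0,0,0,0,0,0,0,0,0,0,0,0,0,0,0,0,0,0,0,0]' | grep -E 'ee|force|wid';  python3 to.py .4856 .3324 .06 146.7
```

```text
ee_pos: [0.4242, 0.2681, 0.0458]
force: [-1.6, 0.6, 5.6]
grip_width: 0.65
grasp_force: 62.3
t 25.8 yaw 146.73 pos [0.4242 0.2681 0.0458] delta tool [-0.0875 -0.016  -0.0139] rotvec [-0.001   0.0031  0.0005] j [ 0.56  0.16 -0.46  0.95  0.   -0.43] F [-1.6  0.6  5.6] grip 0.65 62.3
```

Scaled: -0.03 m is -0.6, -0.02 m is -0.4.

```bash
python3 -m pendant '[0,0,0,0,0,-0.4,0,0,0,0,0,0,-0.4,0,0,0,0,-0.6,-0.1,0,0,0,0,0,-0.6,-0.1,0,0,0,0,0,-0.6,-0.1,0,0,0,0,0,0,0,0,0,0,0,0,0,0,0.4,0,0,0,0,0,0,0.3,0,0,0,0,0,0,0,0,0,0,0,0,0,0,0]' | grep -E 'ee|force|wid';  python3 to.py .4856 .3324 .0455 146.7; python3 -m pendant '[0,0,0,0,0,0.04,0,0,0,0,0,0,0,0]' | grep -E 'ee|force'; python3 -m pendant '[0,0,0,0,0,0.03,0,0,0,0,0,0,0,0]' | grep -E 'ee|force'
```

```text
ee_pos: [0.485, 0.334, 0.0494]
force: [-1.0, -0.6, -0.2]
grip_width: 0.649
grasp_force: 63.5
t 26.8 yaw 146.7 pos [0.485  0.334  0.0494] delta tool [ 0.001  -0.0014  0.0039] rotvec [ 0.     -0.0002  0.0001] j [ 0.6   0.32 -0.25  1.01 -0.   -0.39] F [-1.  -0.6 -0.2] grip 0.649 63.5
ee_pos: [0.4856, 0.3344, 0.0477]
force: [-0.2, 0.4, -0.1]
grasp_force: 63.5
ee_pos: [0.4856, 0.3345, 0.0459]
force: [0.5, 0.1, 0.8]
grasp_force: 63.7
```

Scaled: -0.05 m is -1, 0.0007 m is 0.014.

```bash
python3 -m pendant '[0,0,0,0,0,0.014,0,0,0,0,0,0,0,0.7,0,0,0,0,0,0,0.8,0,0,0,0,0,0,0.95,0,0,0,0,0,0,1,0,0,0,0,0,0,1,0,0,0,0,0,-0.6,1,0,0,0,0,0,-0.8,1,0,0,0,0,0,-1,1,0,0,0,0.6,0,-0.6,1,0,0,0,0.8,0,0,1,0,0,0,0.8,0,0,1]' | grep -E 'ee|force'; python3 -m pendant '[0,0,0,0.8,0,0,1,0,0,0,0,0,0,1,0,0,0,0,0,0,1]'|grep ee; python3 - <<'E'
from meas import *
M=grab('wrist'); im,d=M[:2]; P=cloud(M)
X,Y,Z=P[...,0],P[...,1],P[...,2]; cv2.imwrite('pics/wK.png',im[...,::-1])
cv2.imwrite('pics/topK.png',cv2.resize(grab('top')[0][90:290,150:400,::-1],(750,600)))
t=np.radians(56.7);A=np.array([[np.cos(t),np.sin(t)],[-np.sin(t),np.cos(t)]]); L=(P[...,:2]-[.573,.3827])@A.T*1000
for k,m in(('soap',(Z>.015)&(Z<.035)&(abs(L[...,0])<30)&(abs(L[...,1]+31)<24)),('brush',(Z>.02)&(Z<.04)&(abs(L[...,0])<48)&(abs(L[...,1]+74)<18)),('jar',(Z>.1)&(Z<.12)&(np.hypot(L[...,0],L[...,1]-45)<40)),('pot',(Z>.035)&(Z<.05)&(np.hypot(L[...,0],L[...,1]-45)<50)),('cup',(Z>.05)&(Z<.065)&(np.hypot(L[...,0]+90,L[...,1]-45)<40))):
    m&=d>0
    if m.sum()>9: print(k,cv2.minAreaRect(L[m].astype(np.float32)),cv2.minEnclosingCircle(L[m].astype(np.float32)),np.percentile(Z[m],[5,50,95]).round(4))
E
```

```text
ee_pos: [0.4248, 0.2419, 0.1958]
force: [0.6, -1.3, 0.0]
grasp_force: 0.0
ee_pos: [0.4028, 0.2086, 0.1951]
cup ((-92.89712524414062, 47.60318374633789), (57.63839340209961, 55.36937713623047), 59.4516487121582) ((-92.22266387939453, 46.75263214111328), 29.249906539916992) [0.0506 0.0561 0.0576]
```

View pics/wK.png

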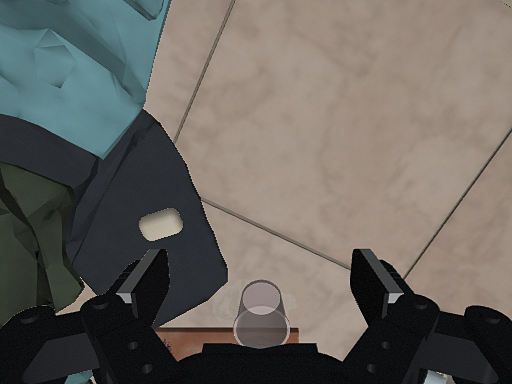

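The cup (262,310) stands upright in front of the tile's front edge, with a gap of about 14 mm. A last look from the top.

View pics/topK.png

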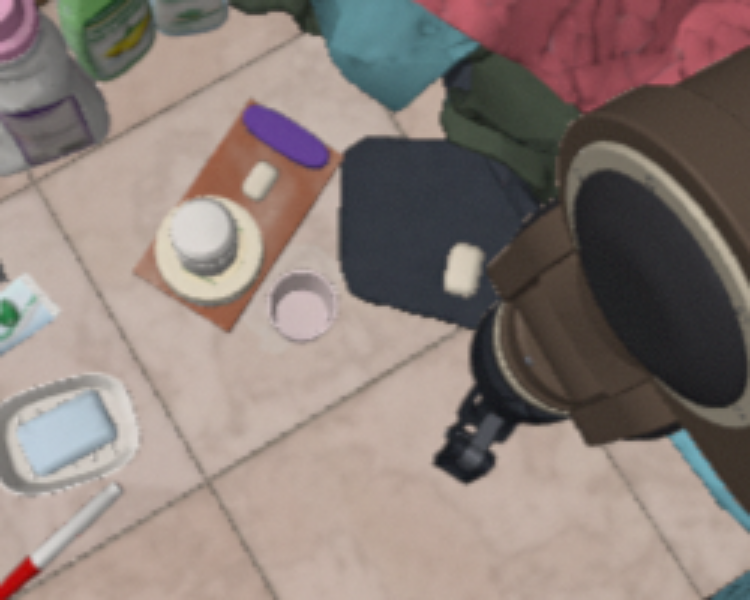

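The top view shows everything in place: jar (203,235) on the pot, soap (260,181), brush (285,137) and cup (303,305). The arm is clear, so I'm handing the job in.

```bash
python3 -c "
from cell import arm; print(arm.close_job())"
```

```text
the job is handed in; nothing more can be done
None
```

The job is handed in at about 28 s: the jar is centred on the pot's lid, the brush is square along the tile's free end, the soap is about 1 mm off the tile's midline between brush and pot, and the cup is upright in front of the pot with a gap of about 14 mm.

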